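# Pass the flange blank through the go gauge

## Task

Check the round aluminium flange blank in the go gauge: with the fingertips push it flat along the bench through the narrow gap between the two blue cheek blocks, then on until it lies wholly inside the green painted circle on the far side. Only push it: never pick it up or tip it, and leave everything else on the bench where it is.

Things in the scene. Friction and masses are not known exactly. Their poses are not given: they have to be found in the camera images.
- blank_center (a point): Centre (half-way up, 12 mm above the bench) of the flange blank: a loose flat solid aluminium disc, 90 mm diameter, 24 mm high, about 0.4 kg, with a dark painted centre and six dark dots on top (no real holes). It slides on the bench with ordinary dry friction and stops where the push stops.
- gauge: Fixed go gauge: two blue cheek blocks with rounded edges, 30 mm high, bolted to the bench. Origin on the bench in mid-gap. Its x axis crosses the gap: inner faces at x = -47 and +47 mm (94 mm gap), outer faces at -81 and +81. Its y axis runs through the gap: cheeks span y = -20 to +20 mm. Blank and green circle lie on opposite sides, at y = 160 to 190 mm (either sign), |x| up to 40 mm.
- spot: The green painted circle on the bench, 120 mm diameter, flat paint that nothing catches on. Origin at its centre on the bench, z up.
- bush: Loose flanged brass bush standing beside one cheek, 44 mm diameter, 32 mm high. Origin at the centre of its underside. Leave alone.
- nut: Loose steel hexagon nut beside the other cheek, 36 mm over the flats, 20 mm high. Origin at the centre of its underside. Leave alone.
- cup: Loose small black plastic cup, 56 mm diameter, 55 mm high, towards the back of the bench. Origin at the centre of its underside. Leave alone.
- wrench: Loose steel wrench lying on the left of the bench. Origin under its middle. Leave alone.
- hammer: Loose hammer lying on the right of the bench. Origin under its middle. Leave alone.
- driver: Loose screwdriver lying on the right of the bench, nearer the robot. Origin under its middle. Leave alone.
- blank: The same flange blank; origin at the centre of its underside, z up; its heading means nothing.
Not all that is in view belongs to the job. Of the things like the gauge, leave any that is brown; of the rest the smaller one is meant. Of the things that look like the blank, the smaller one is meant.

How it is judged (in metres and radians):
On the way:
1. the blank passes between the two cheeks, flat on the bench (y of blank_center in the frame of gauge between -0.02 and 0.02 m and x of blank_center in the frame of gauge between -0.006 and 0.006 m and height (world z) of blank_center below 0.016 m and angle between blank_center's own z axis and vertical below 0.08 rad), for 0.05 s.
At the end, for the whole second after the job is handed in: The blank lies flat and at rest on the bench, wholly inside the green circle (its centre within 15 mm of the circle's centre), after passing between the cheeks (horizontal distance between blank_center and spot below 0.015 m and height (world z) of blank_center below 0.015 m and angle between blank_center's own z axis and vertical below 0.05 rad and linear speed of blank below 0.01 m/s); the robot touches nothing.
It fails at once if the blank is lifted off the bench (8 mm) or tipped (0.2 rad) (height (world z) of blank_center above 0.02 m or angle between blank_center's own z axis and vertical above 0.2 rad).
It fails at once if another thing on the bench is moved by more than 15 mm (distance of any of bush, nut, cup, wrench, hammer, driver from where it was at the start of the episode above 0.015 m).
It also fails if it takes over 56 s, if anything falls off the work surface, if the arm or the gripper's body presses on something with over 40 N, if the wrist force passes 120 N, or if a joint passes its speed limit or range.

## Robot

A 6-joint arm with a two-finger parallel gripper is mounted at the origin on the work surface. World frame = base frame: x ahead of the robot, y to its left, z up, the work surface at z = 0. Lengths are in mm, angles in rad, forces in N, time in s.
With the tool pointing down it reaches from about 375 to 825 mm from the base axis. Payload 5.5 kg.
Tool frame: the origin (TCP) lies at the very end of the fingers, on their centre line; the grasp point (between the pads) lies ctrl.hold_point_z behind it (ctrl.hold_point_z is the distance from the TCP to the grasp point, in mm); z points along the fingers, y is the line along which they close (so a half turn about z gives the same grasp; the last joint's range is limited). The gripper opens to 85 mm and grips with 20 to 120 N. Pads are 22 mm wide; open, the fingers measure 114 mm over their backs; the gripper's body (76 mm by 85 mm) begins 54 mm behind the grasp point. The pads swing forward as they close: fully open they stand 13 mm farther back than shut.
Start: joints at [1.217, 0.314, -0.047, 1.21, 0, 1.571], TCP at [207.875, 562.834, 231.299] pointing down, gripper open.
Joint ranges: [-2.67, 2.67], [-0.69, 1.73], [-1.03, 1.25], [-2.08, 2.16], [-1.42, 1.45], [-3.14, 3.14]. Speed limits (rad/s): [2.39, 2.39, 3.01, 3.14, 3.14, 3.14].

## Interface

Orientations are given as a unit quaternion [w, x, y, z].
In Python, from station import ctrl gives the robot as it stands.
- The arm moves only by the tool servo_tool, never from a script. Its argument "moves" is text: rows parted by semicolons, each of 6 numbers parted by spaces: the shift along the tool's x, y, z scaled (see below), then the turn, a rotation vector about the tool's x, y, z scaled (see below). In form: tx ty tz rx ry rz; .... A call has 1 to 5 rows; each row shifts and turns the commanded pose from where the row before left it, along the tool's axes as they then stand; what a row does not reach is not made up. The controller multiplies each number of a shift by 20 mm and each number of a turn by 90 degrees. A row lasts 1/12 s, in which the tool goes at most 41.7 mm and 7.16 degrees, less where a joint would pass 70% of its speed; a pose out of reach is approached as far as the arm can. A call with a number of a shift or a turn outside -1 to 1 is refused whole. A call with a gripper value outside its range is refused whole. "claw" is the opening, from 0 (shut) to 1 (fully open), set as the call begins (left out, the last holds). The fingers move at their own pace and stop on an object; "newtons" is the grip in N (left out, the last holds). Time passes only in rows, so rows that do not move let the fingers close. It gives the time, the measured TCP pose, the force, the opening and the grip force at its end, in the units of the state.
- ctrl.sense(): the state, without advancing time (a new reading comes with each control period).
- ctrl.camera(name): name is "side" or "top" or "wrist"; returns the picture (384x512x3 uint8, red, green, blue); there is no depth.
- ctrl.camera_params(name): a dict with "camera_matrix" (3x3 intrinsics, pixels), "view" (4x4, takes a point from world to camera coordinates). Camera axes: x right, y down, z forward; pixel columns grow to the right and rows downward; lengths in mm; the calibration is good to about 2 mm. A picture is of the moment at which its call begins: read the wrist's pose just before it. camera_params takes no time and is no camera call; for the wrist camera it gives the pose at the moment of the call.
- ctrl.hand_in(): hands the job in; it is judged then, once.
The state is a dict: "time_s": time; "qpos": joint angles; "joint_velocities": joint speeds; "tau": joint torques, N m; "tcp_pos": TCP position; "eef_rot": TCP orientation; "force": force on the tool from outside, world axes, zero at the start; "torque": the same for the moment, N m; "grip_width": finger opening in mm; "finger_force": force on a finger pad.
Only numpy, scipy, OpenCV 4.12 (cv2) and the standard library are available. Lean on these libraries where they do the work, as an engineer would, in place of code of your own. Each camera call takes 0.05 s, during which the arm holds its last target. There are 200 camera calls.

## Working session

There is one attempt and no reset: what is moved stays moved. The work goes in short steps, Python scripts to look and compute and a tool call to move; the robot and the scene stay as the last step left them, time stands still between calls to the robot, and variables do not carry over. Pictures are saved under pics/ and viewed, at most 11 in all, crops included, and the job is handed in when it is done.

Besides the shell and the picture viewer there is one more tool, called after ">>>" as name(argument=value, ...) on one line, values as JSON. servo_tool: Moves the arm, as the interface text tells. Shifts and turns lie within -1 to 1; 1 stands for 20 mm of shift or 90 degrees of turn. Its arguments: {"type":"object","properties":{"moves":{"type":"string"},"claw":{"type":"number"},"newtons":{"type":"number"}},"required":["moves"]}

```bash
mkdir -p pics; ls
python3 - <<'E'
from station import ctrl
import cv2,numpy as np
for n in("top","side"):
    cv2.imwrite(f"pics/{n}0.png",ctrl.camera(n)[:,:,::-1])
    p=ctrl.camera_params(n);print(n,np.round(p["camera_matrix"],1).tolist(),np.round(p["view"],3).tolist())
s=ctrl.sense();print(s["time_s"],s["tcp_pos"],s["eef_rot"],s["grip_width"],ctrl.hold_point_z)
E
```

```text
pics
top [[376.4, 0.0, 252.4], [0.0, 376.4, 191.0], [0.0, 0.0, 1.0]] [[0.029, -1.0, -0.008, -72.99], [-0.982, -0.027, -0.188, 522.97], [0.187, 0.013, -0.982, 1202.673], [0.0, 0.0, 0.0, 1.0]]
side [[487.2, 0.0, 259.7], [0.0, 487.2, 189.4], [0.0, 0.0, 1.0]] [[0.756, -0.654, -0.022, -439.763], [-0.344, -0.369, -0.863, 214.279], [0.557, 0.66, -0.504, 1238.136], [0.0, 0.0, 0.0, 1.0]]
0.1 [207.69518437 562.32840659 230.50923751] [-1.36882513e-04  1.75990446e-01  9.84391552e-01 -7.85131398e-04] 85.53783482515404 18.700000000000003
```

View pics/top0.png

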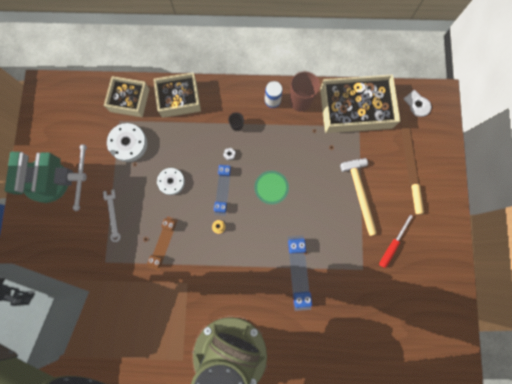

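View pics/side0.png

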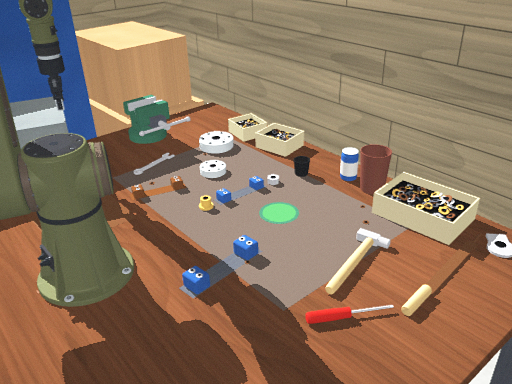

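Top view, candidates for the blank: white discs at (127,142), the larger, and (171,181), the smaller, which I choose. Candidates for the gauge: brown (162,243), large blue (297,245)/(303,301), and small blue (224,170)/(220,207), which I choose. The green circle is at (272,187), the nut at (229,154) and the bush at (218,227). Next I check the choice in a crop and measure.

```bash
cat > h.py <<'E'
from station import ctrl
import cv2,numpy as np
def ray(n,uv,z):
    p=ctrl.camera_params(n);K=np.array(p["camera_matrix"]);V=np.array(p["view"])
    R,t=V[:3,:3],V[:3,3];d=R.T@np.linalg.solve(K,[uv[0],uv[1],1.]);o=-R.T@t
    return (o+d*(z-o[2])/d[2])[:2]
def comps(m,amin):
    n,l,s,c=cv2.connectedComponentsWithStats(m.astype(np.uint8));
    return [(c[i],s[i],l==i) for i in range(1,n) if s[i][4]>=amin]
E
python3 - <<'E'
from h import *
np.set_printoptions(precision=1,suppress=True)
for n,f in(("top",(130,130,320,260)),("side",(120,140,320,240))):
    im=ctrl.camera(n);h=cv2.cvtColor(im,cv2.COLOR_RGB2HSV).astype(int);H,S,V=h[...,0],h[...,1],h[...,2]
    x0,y0,x1,y1=f
    roi=np.zeros(H.shape,bool);roi[y0:y1,x0:x1]=1
    print(n)
    for nm,m,zs,a in(("blue",(abs(H-112)<14)&(S>150)&(V>100),(30,),20),("green",(abs(H-65)<15)&(S>120),(0,),50),("white",(S<50)&(V>150),(24,),40)):
        for c,s,l in comps(m&roi,a):
            if nm=="white":
                k=max(cv2.findContours(l.astype(np.uint8),0,2)[0],key=len);c=cv2.fitEllipse(cv2.convexHull(k))[0]
            print(nm,np.array(c),s,[ray(n,c,z) for z in zs])
    cv2.imwrite(f"pics/{n}crop.png",cv2.resize(im[y0:y1,x0:x1,::-1],None,fx=4,fy=4,interpolation=2))
q=ctrl.sense()["eef_rot"]
from scipy.spatial.transform import Rotation as Ro
print(Ro.from_quat(np.roll(q,-1)).as_matrix())
E
```

```text
top
blue [295.2 241. ] [289 240  14   4  22] [array([ 364.7, -203.8])]
blue [296.7 250. ] [290 248  15   4  36] [array([ 335.8, -208.9])]
white [132.7 143.2] [130 130  15  29 348] [array([687.9, 364.3])]
white [228.5 153.2] [223 147  12  13 103] [array([660.7,  28.6])]
white [169.6 180.6] [156 167  28  28 570] [array([557.8, 226. ])]
side
blue [256.2 183.4] [250 177  14  13 120] [array([583.4,  18.7])]
blue [223.4 196.1] [217 189  14  14 133] [array([458.6,  27.3])]
blue [247.3 237.6] [244 235   9   5  21] [array([ 374.8, -189. ])]
white [215.5 143.1] [199 140  35  13 399] [array([678.2, 367.3])]
white [153.3 163.2] [134 153  40  22 164] [array([418.8, 383. ])]
white [212.4 168. ] [199 159  28  19 424] [array([549.8, 210.7])]
white [271.8 178.1] [267 172  13  13 125] [array([650.8,  18.4])]
white [240.9 192.2] [230 186  26  14 179] [array([518.8,  16.9])]
[[-0.9  0.3 -0. ]
 [ 0.3  0.9 -0. ]
 [-0.  -0.  -1. ]]
```

View pics/topcrop.png

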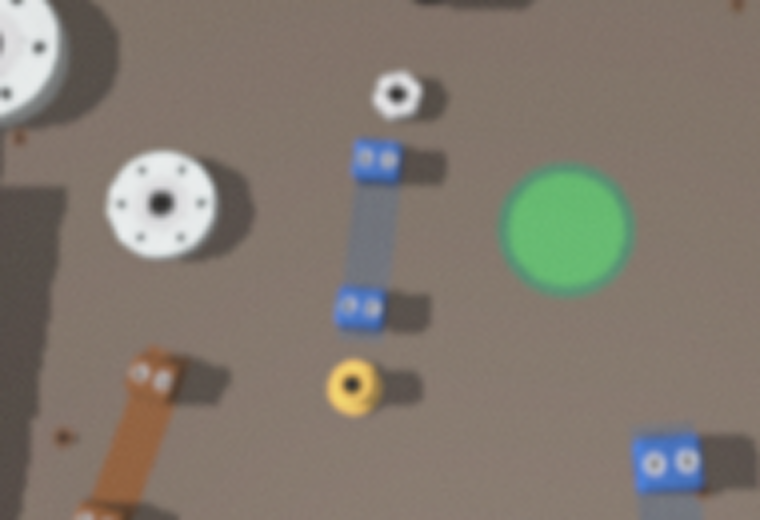

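The crop confirms the choice: smaller white disc at crop (161,204), small blue cheeks at (377,160) and (359,308), green circle at (566,230). I measure with looser masks.

```bash
cat > m.py <<'E'
from h import *
np.set_printoptions(precision=1,suppress=True)
for n,f in(("top",(150,130,320,225)),("side",(190,140,320,240))):
    im=ctrl.camera(n);h=cv2.cvtColor(im,cv2.COLOR_RGB2HSV).astype(int);H,S,V=h[...,0],h[...,1],h[...,2]
    x0,y0,x1,y1=f
    roi=np.zeros(H.shape,bool);roi[y0:y1,x0:x1]=1
    print(n)
    for nm,m,z,a in(("blue",(abs(H-110)<20)&(S>110),30,20),("green",(abs(H-65)<25)&(S>90),0,50),("dark",V<70,24,3)):
        for c,s,l in comps(m&roi,a):
            print(nm,c,s,ray(n,c,z),ray(n,c,z/2))
E
python3 m.py; python3 -c "
from h import *
print(ctrl.camera_params('wrist'), ctrl.sense()['eef_rot'])"
```

```text
top
blue [223.9 170.6] [218 165  12  11  66] [596.5  41.3] [600.2  42.7]
blue [219.7 206.8] [214 202  12  10  69] [471.4  49.9] [473.6  51.4]
green [271.2 187. ] [256 172  32  31 772] [ 550.  -122.3] [ 550.  -122.3]
dark [169.9 180.1] [169 179   3   3   8] [559.7 225.1] [562.3 228. ]
side
blue [255.9 183.1] [249 176  15  14 140] [584.1  20.7] [601.   41.1]
blue [223.3 195.8] [216 189  15  14 150] [459.1  28.8] [473.6  49.4]
blue [246.9 237.4] [243 235  10   5  27] [ 374.4 -187.7] [ 387.2 -171.3]
green [278.7 212.5] [260 202  39  22 655] [ 551.5 -121.8] [ 551.5 -121.8]
dark [301.3 165.5] [294 156  16  21 274] [784.5  15.7] [801.1  31.8]
dark [212.3 165.3] [210 165   6   2   9] [561.4 227.1] [574.5 246.5]
dark [272.5 176.5] [271 176   4   2   8] [659.7  25.1] [674.3  41.4]
dark [205.3 197.4] [204 197   4   2   7] [418.3  67.4] [429.2  84.3]
{'camera_matrix': array([[340.20938353,   0.        , 255.01719097],
       [  0.        , 340.20938353, 197.16885365],
       [  0.        ,   0.        ,   1.        ]]), 'view': array([[ 3.47045625e-01,  9.37848160e-01, -4.04197719e-04,
        -5.99430074e+02],
       [ 8.95210172e-01, -3.31139133e-01,  2.98237526e-01,
        -3.71895033e+01],
       [ 2.79567669e-01, -1.03863870e-01, -9.54491600e-01,
         3.79020917e+02],
       [ 0.00000000e+00,  0.00000000e+00,  0.00000000e+00,
         1.00000000e+00]])} [-5.63447479e-05  1.75939681e-01  9.84400897e-01 -3.13557766e-04]
```

>>> servo_tool(moves="0 0 0 0 0 0.078; 0 0 0 0 0 0.078; 0 0 0 0 0 0.078; 0 0 0 0 0 0.078; 0 0 0 0 0 0.078", claw=0.45)

```text
time_s: 0.72
tcp_pos: [207.9, 562.8, 231.2]
eef_rot: [0.0, 0.467, 0.884, -0.0]
force: [-0.6, 0.8, 0.5]
grip_width: 38.6
finger_force: 0.0
```

>>> servo_tool(moves="0 0 0 0 0 0.078; 0 0 0 0 0 0.078; 0 0 0 0 0 0.078; 0 0 0 0 0 0.078; 0 0 0 0 0 0.078")

```text
time_s: 1.13
tcp_pos: [207.8, 562.8, 231.2]
eef_rot: [0.0, 0.712, 0.702, -0.0]
force: [0.0, 0.1, 0.1]
grip_width: 38.3
finger_force: 0.0
```

>>> servo_tool(moves="0 0 0 0 0 0.038; 0 0 0 0 0 0")

```text
time_s: 1.3
tcp_pos: [207.9, 562.8, 231.2]
eef_rot: [0.0, 0.731, 0.682, -0.0]
force: [-0.2, -0.6, 0.1]
grip_width: 38.3
finger_force: 0.0
```

>>> servo_tool(moves="-0.55 0.94 0.2 0 0 0; -0.55 0.94 0.2 0 0 0; -0.55 0.94 0.2 0 0 0; -0.55 0.94 0.2 0 0 0; -0.55 0.94 0.2 0 0 0")

```text
time_s: 1.72
tcp_pos: [298.6, 501.0, 211.1]
eef_rot: [0.0, 0.73, 0.684, 0.0]
force: [-0.2, 0.7, 0.4]
grip_width: 38.5
finger_force: 0.0
```

>>> servo_tool(moves="-0.55 0.94 0.2 0 0 0; -0.55 0.94 0.2 0 0 0; -0.55 0.94 0.2 0 0 0; -0.55 0.94 0.2 0 0 0; -0.55 0.94 0.2 0 0 0")

```text
time_s: 2.13
tcp_pos: [388.8, 439.6, 191.1]
eef_rot: [0.0, 0.73, 0.684, 0.0]
force: [0.6, -0.3, 0.2]
grip_width: 38.7
finger_force: 0.0
```

>>> servo_tool(moves="-0.55 0.94 0.2 0 0 0; -0.55 0.94 0.2 0 0 0; -0.55 0.94 0.2 0 0 0; -0.55 0.94 0.2 0 0 0; -0.55 0.94 0.2 0 0 0")

```text
time_s: 2.55
tcp_pos: [478.9, 378.4, 171.1]
eef_rot: [-0.0, 0.73, 0.683, 0.0]
force: [-0.5, 0.4, -0.1]
grip_width: 38.1
finger_force: 0.0
```

>>> servo_tool(moves="-0.55 0.94 0.2 0 0 0; -0.55 0.94 0.2 0 0 0; -0.55 0.94 0.2 0 0 0; -0.55 0.94 0.2 0 0 0; 0 0 0 0 0 0")

```text
time_s: 2.97
tcp_pos: [552.7, 327.5, 154.2]
eef_rot: [0.001, 0.731, 0.682, -0.0]
force: [-0.4, -0.1, 0.3]
grip_width: 38.7
finger_force: 0.0
```

Run:
```python
from h import *
np.set_printoptions(precision=1,suppress=True)
im=ctrl.camera("wrist");cv2.imwrite("pics/w1.png",im[:,:,::-1])
s=ctrl.sense();print(s["time_s"],s["tcp_pos"],s["eef_rot"],s["qpos"])
h=cv2.cvtColor(im,cv2.COLOR_RGB2HSV).astype(int);H,S,V=h[...,0],h[...,1],h[...,2]
for nm,m,z,a in(("blue",(abs(H-110)<20)&(S>110),30,60),("green",(abs(H-65)<25)&(S>90),0,50),("dark",V<70,24,10),("white",(S<50)&(V>150),24,200)):
    for c,st,l in comps(m,a):
        print(nm,c,st,ray("wrist",c,z),ray("wrist",c,z/2))
```

```text
3.0167 [551.2 328.7 154.6] [-0.   0.7  0.7 -0. ] [ 0.5  0.4 -0.1  1.1 -0.   2.2]
dark [449.6  23.1] [441  18  15  16  88] [698.7 441.6] [705.  443.2]
dark [505.2  60.2] [497  54  15  15  93] [742.4 413.6] [750.7 414. ]
dark [383.1  61.8] [377  59  14   9  40] [651.9 418.8] [656.2 419.4]
dark [452.5  99.7] [439  78  24  43 367] [706.3 387.7] [712.9 387. ]
dark [491.9 131. ] [485 125  14  13 141] [739.7 361.6] [747.9 359.7]
dark [330.1 138.1] [327 135   7   7  35] [612.4 364.9] [614.9 363.1]
dark [431.8 165.2] [426 159  13  13 116] [694.8 337.2] [700.9 334.2]
dark [ 49.8 222.4] [ 46 219   9   8  57] [372.  309.4] [363.9 305.1]
dark [128.  343.6] [  43  248  171  136 4870] [416.2 179.9] [410. 170.]
dark [310.6 302. ] [298 248  65  91 985] [593.8 214.6] [595.5 206.2]
dark [266.4 259.3] [264 257   6   6  29] [555.5 261.5] [555.5 255.1]
dark [235.8 279. ] [233 277   7   5  29] [526.7 243.5] [525.4 236.4]
dark [269.9 292.4] [259 283  23  20 379] [556.7 227.5] [556.8 219.7]
dark [177.1 297.8] [174 295   7   6  23] [470.8 227.6] [467.1 219.8]
dark [332.6 297.6] [330 295   6   6  18] [614.2 21
[... 791 characters left out ...]
4.3 376.7] [476 362  36  22 360] [775.9 115. ] [785.6 102.2]
dark [250.8 375.8] [200 365 110  19 692] [532.2 132.8] [531.1 120.8]
dark [173.1 378.9] [167 375  13   9  82] [453.7 134.1] [449.2 122.1]
dark [336.6 379. ] [330 375  14   9  89] [618.1 122.8] [620.8 110.4]
dark [ 39.3 380.4] [ 37 377   6   7  16] [318.6 141.4] [308.2 129.8]
dark [472.6 381. ] [468 378  10   6  21] [754.8 111. ] [763.6  98. ]
white [435.   93.1] [  346     1   166   183 20571] [692.4 393.6] [698.5 393.1]
white [262.8 284.2] [ 221  237   83   96 5636] [550.7 236.5] [550.5 229. ]
white [194.7 269.4] [182 245  27  53 645] [490.7 255.8] [487.8 249.2]
white [315.3 269.4] [303 245  26  53 638] [598.7 248.4] [600.6 241.5]
```

View pics/w1.png

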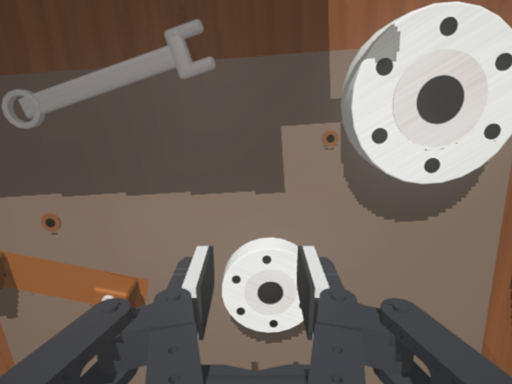

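The wrist view shows the blank between the open fingers: its dark centre at (270,292) gives (557,227.5), which agrees with the top and side views. The large disc is at (440,98), the wrench at (120,75) and the end of the brown gauge at (120,290), all clear of the path. I fly over the blue gauge to measure the gap with the same camera.

>>> servo_tool(moves="-0.97 0 0 0 0 0; -0.97 0 0 0 0 0; -0.97 0 0 0 0 0; -0.97 0 0 0 0 0; -0.97 0 0 0 0 0")

```text
time_s: 3.43
tcp_pos: [542.6, 233.2, 155.5]
eef_rot: [-0.0, 0.73, 0.684, 0.0]
force: [-0.2, -0.4, 0.3]
grip_width: 38.3
finger_force: 0.0
```

>>> servo_tool(moves="-0.97 0 0 0 0 0; -0.97 0 0 0 0 0; -0.97 0 0 0 0 0; -0.97 0 0 0 0 0; -0.97 0 0 0 0 0")

```text
time_s: 3.85
tcp_pos: [536.2, 136.5, 155.6]
eef_rot: [-0.0, 0.73, 0.684, 0.0]
force: [-0.6, -0.2, 0.0]
grip_width: 38.4
finger_force: 0.0
```

>>> servo_tool(moves="-0.97 0 0 0 0 0; -0.97 0 0 0 0 0; -0.97 0 0 0 0 0; -0.97 0 0 0 0 0; -0.97 0 0 0 0 0")

```text
time_s: 4.27
tcp_pos: [529.8, 39.8, 155.6]
eef_rot: [-0.0, 0.73, 0.684, 0.0]
force: [-0.9, 0.9, 0.7]
grip_width: 38.2
finger_force: 0.0
```

>>> servo_tool(moves="-0.97 0 0 0 0 0; -0.97 0 0 0 0 0; 0 0 0 0 0 0; 0 0 0 0 0 0")

```text
time_s: 4.6
tcp_pos: [527.4, 1.1, 155.6]
eef_rot: [-0.0, 0.731, 0.683, 0.0]
force: [1.1, 0.6, -0.9]
grip_width: 38.2
finger_force: 0.0
```

Run:
```python
from h import *
np.set_printoptions(precision=1,suppress=True)
im=ctrl.camera("wrist");cv2.imwrite("pics/w2.png",im[:,:,::-1])
s=ctrl.sense();print(s["time_s"],s["tcp_pos"],s["eef_rot"],s["qpos"])
h=cv2.cvtColor(im,cv2.COLOR_RGB2HSV).astype(int);H,S,V=h[...,0],h[...,1],h[...,2]
for nm,m,z,a in(("blue",(abs(H-110)<20)&(S>110),30,60),("strip",(abs(H-110)<20)&(S>25)&(V>80),0,300),("white",(S<40)&(V>140),30,20)):
    for c,st,l in comps(m,a):
        k=max(cv2.findContours(l.astype(np.uint8),0,2)[0],key=len);r=cv2.minAreaRect(k)
        print(nm,c,st,ray("wrist",c,z),[ray("wrist",q,z) for q in cv2.boxPoints(r)])
```

```text
4.65 [527.6   1.7 155.5] [-0.   0.7  0.7  0. ] [ 0.   0.2 -0.3  1.   0.   1.6]
blue [185.9 128.3] [ 162  104   47   51 1806] [476.5  54. ] [array([460.7,  73.2]), array([495.5,  70.9]), array([491.4,  32.9]), array([455. ,  35.3])]
blue [342.7 128.2] [ 320  104   49   51 1879] [597.5  45.8] [array([580.2,  65.1]), array([616.5,  62.7]), array([617.7,  24.3]), array([579.8,  26.9])]
blue [ 88.  366.3] [ 80 359  18  18 127] [ 352.  -166.6] [array([ 339.1, -173.4]), array([ 360. , -154.3]), array([ 363.2, -159.9]), array([ 342.3, -179.1])]
strip [186.1 128.8] [ 161  103   50   54 2116] [470.4  50.8] [array([452. ,  73.6]), array([493.2,  70.8]), array([488.4,  25.9]), array([445.2,  28.8])]
strip [342.6 128.3] [ 318  103   52   53 2166] [604.8  42.2] [array([584. ,  64.6]), array([626.8,  61.7]), array([628.2,  17.3]), array([583.4,  20.4])]
white [264.4 125.9] [ 167  103  159   48 5229] [537.2  51.7] [array([464.6,  73.7]), array([584. ,  65.6]), array([583.8,  29.8]), array([459.4,  38.2])]
white [368.6 111.6] [361 103  11  26  47] [617.2  57. ] [array([611.2,  63.7]), array([618.8,  
[... 703 characters left out ...]
  35.6] [array([615.9,  28.4]), array([616.8,  43.2]), array([617.6,  43.1]), array([616.7,  28.3])]
white [183.3 144.4] [176 137  16  16 157] [472.9  41.7] [array([464.8,  42.6]), array([473.7,  49.8]), array([481.2,  40.7]), array([472.3,  33.4])]
white [346.4 144.1] [339 137  16  15 158] [600.5  33.3] [array([594.7,  39.2]), array([606.4,  38.5]), array([606.6,  27.4]), array([594.8,  28.2])]
white [194.6 269.7] [181 245  28  53 692] [468.4 -68.6] [array([451.5, -92.1]), array([469.3, -41.1]), array([483.1, -45.8]), array([466. , -97.2])]
white [315.4 270. ] [302 244  28  54 684] [574.6 -76.1] [array([563.2, -51.6]), array([577.5, -48.8]), array([ 588.2, -101.3]), array([ 573.1, -104.4])]
```

View pics/w2.png

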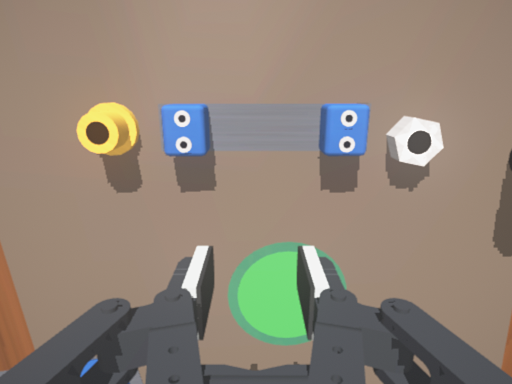

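Bolt rings at (182,118)/(183,144) and (348,118)/(346,144) put the cheek centres 128.0 mm apart, which is what the drawing requires. Mid-gap is about (537,47), turned -3.7°. The spot at about (551,-122) fits the stated ranges. I go back behind the blank and descend.

>>> servo_tool(moves="0.95 0.05 0 0 0 0; 0.95 0.05 0 0 0 0; 0.95 0.05 0 0 0 0; 0.95 0.05 0 0 0 0; 0.95 0.05 0 0 0 0")

```text
time_s: 5.07
tcp_pos: [538.9, 97.8, 155.4]
eef_rot: [-0.0, 0.73, 0.683, 0.0]
force: [1.0, -0.3, -0.5]
grip_width: 38.4
finger_force: 0.0
```

>>> servo_tool(moves="0.95 0.05 0 0 0 0; 0.95 0.05 0 0 0 0; 0.95 0.05 0 0 0 0; 0.95 0.05 0 0 0 0; 0.95 0.05 0 0 0 0")

```text
time_s: 5.48
tcp_pos: [550.0, 192.5, 155.3]
eef_rot: [-0.0, 0.73, 0.684, 0.0]
force: [1.2, 0.2, 0.2]
grip_width: 38.2
finger_force: 0.0
```

>>> servo_tool(moves="0.95 0.05 0 0 0 0; 0.95 0.05 0 0 0 0; 0.95 0.05 0 0 0 0; 0.95 0.05 0 0 0 0; 0.95 0.05 0 0 0 0")

```text
time_s: 5.9
tcp_pos: [561.2, 286.9, 155.3]
eef_rot: [-0.0, 0.73, 0.684, 0.0]
force: [0.2, 0.1, -0.2]
grip_width: 38.2
finger_force: 0.0
```

>>> servo_tool(moves="0.95 0.05 0 0 0 0; 0 0 0.8 0 0 0; 0 0 0.9 0 0 0; 0 0 0.9 0 0 0; 0 0 0.9 0 0 0")

```text
time_s: 6.32
tcp_pos: [563.4, 305.1, 84.6]
eef_rot: [-0.0, 0.73, 0.684, 0.0]
force: [-1.0, 0.4, 0.2]
grip_width: 38.6
finger_force: 0.0
```

>>> servo_tool(moves="0 0 0.9 0 0 0; 0 0 0.9 0 0 0; 0 0 0.9 0 0 0; 0 0 0.9 0 0 0; 0 0 0.2 0 0 0")

```text
time_s: 6.73
tcp_pos: [561.4, 303.6, 6.2]
eef_rot: [-0.001, 0.73, 0.684, -0.002]
force: [-0.2, -0.7, -0.0]
grip_width: 38.2
finger_force: 0.0
```

```bash
cat > t.py <<'E'
from h import *
import sys
np.set_printoptions(precision=1,suppress=True)
s=ctrl.sense();im=ctrl.camera("top")
h=cv2.cvtColor(im,cv2.COLOR_RGB2HSV).astype(int);S,V=h[...,1],h[...,2]
C=np.array([537,47]);X=np.array([.998,-.065]);Y=np.array([.065,.998])
g=lambda p:np.array([X@(p-C),Y@(p-C)])
print(s["time_s"],s["tcp_pos"],s["force"],"tcp in gauge",g(s["tcp_pos"][:2]))
roi=np.zeros(S.shape,bool);roi[140:230,152:300]=1
for c,st,l in comps((S<50)&(V>150)&roi,150):
    k=max(cv2.findContours(l.astype(np.uint8),0,2)[0],key=len);e=cv2.fitEllipse(cv2.convexHull(k));p=ray("top",e[0],24);print("white",e[0],e[1],p,g(p))
for c,st,l in comps((V<75)&roi,3):
    if st[4]<15:p=ray("top",c,24);print("dark",c,st[4],p,g(p))
if len(sys.argv)>1:cv2.imwrite(f"pics/{sys.argv[1]}.png",cv2.resize(im[130:260,130:320,::-1],None,fx=4,fy=4,interpolation=2))
E
python3 t.py t1
```

```text
6.7333 [561.4 303.6   6.2] [-0.2 -0.7 -0. ] tcp in gauge [  7.7 257.7]
white (168.97509765625, 180.41017150878906) (25.122282028198242, 25.938873291015625) [558.6 228.1] [  9.8 182.2]
```

View pics/t1.png

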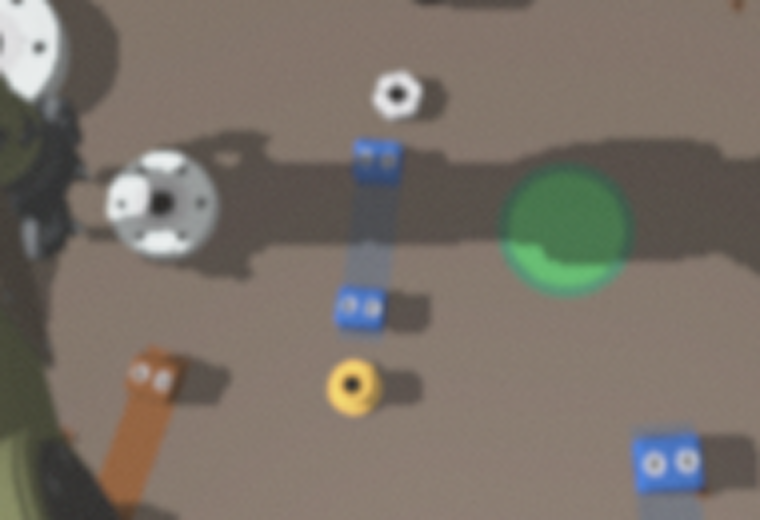

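The top view shows the blank at crop (161,204) unmoved, with the fingers behind it at (60,210). I start pushing.

>>> servo_tool(moves="-0.5 0 0 0 0 0; -0.5 0 0 0 0 0; -0.4 0 0 0 0 0; -0.4 0 0 0 0 0; -0.4 0 0 0 0 0")

```text
time_s: 7.2
tcp_pos: [562.0, 258.9, 10.5]
eef_rot: [-0.0, 0.731, 0.683, 0.001]
force: [-0.3, 2.5, 1.6]
grip_width: 38.3
finger_force: 1.1
```

>>> servo_tool(moves="-0.45 -0.08 0 0 0 0; -0.45 -0.08 0 0 0 0; -0.45 -0.08 0 0 0 0; -0.45 -0.08 0 0 0 0; -0.45 -0.08 0 0 0 0")

```text
time_s: 7.62
tcp_pos: [550.2, 214.2, 9.5]
eef_rot: [0.0, 0.731, 0.683, 0.0]
force: [0.4, 2.6, 2.2]
grip_width: 38.4
finger_force: 1.5
```

```bash
python3 t.py t2
```

```text
7.6167 [550.2 214.2   9.5] [0.4 2.6 2.2] tcp in gauge [  2.3 167.7]
white (187.3125762939453, 185.32342529296875) (25.556657791137695, 26.82002067565918) [543.2 164.3] [ -1.4 117.5]
dark [155.  182.8] 10 [549.  275.3] [ -2.9 228.6]
dark [187.6 184.6] 13 [545.7 163.4] [  1.1 116.8]
dark [156.8 190. ] 4 [524.1 267.4] [-27.2 219.1]
dark [157.8 195.6] 8 [504.8 262.5] [-46.1 213. ]
```

View pics/t2.png

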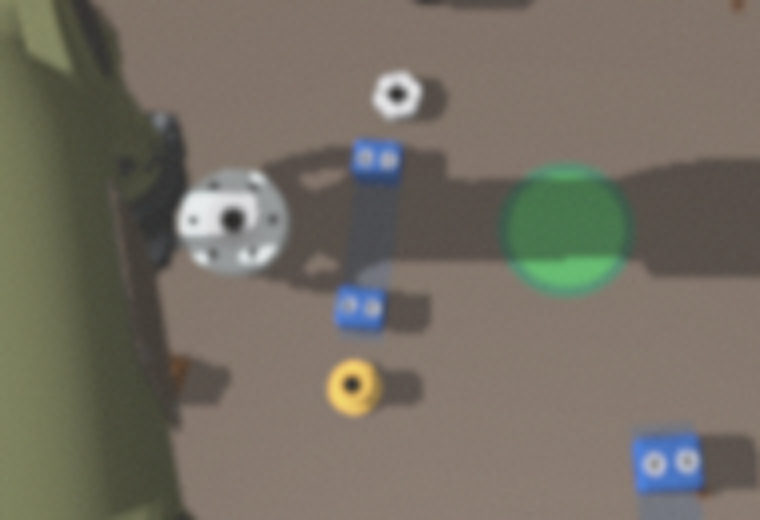

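The blank sits in the finger cradle at crop (232,219), 1–2 mm off the gap's centre line. I trim sideways while closing in.

>>> servo_tool(moves="-0.4 -0.025 0 0 0 0; -0.4 -0.025 0 0 0 0; -0.4 -0.025 0 0 0 0; -0.4 -0.02 0 0 0 0; 0 0 0 0 0 0")

```text
time_s: 8.08
tcp_pos: [545.4, 181.1, 8.9]
eef_rot: [0.0, 0.731, 0.682, -0.001]
force: [-0.4, -0.5, 0.2]
grip_width: 38.5
finger_force: 0.0
```

```bash
python3 t.py t3
```

```text
8.0833 [545.4 181.1   8.9] [-0.4 -0.5  0.2] tcp in gauge [ -0.3 134.4]
white (196.69387817382812, 185.67935180664062) (21.425127029418945, 26.987964630126953) [542.8 132.2] [ 0.3 85.5]
dark [163.6 147. ] 5 [676.8 255.2] [126.  216.9]
dark [197.7 186.5] 14 [540.1 128.6] [-2.2 81.6]
```

View pics/t3.png

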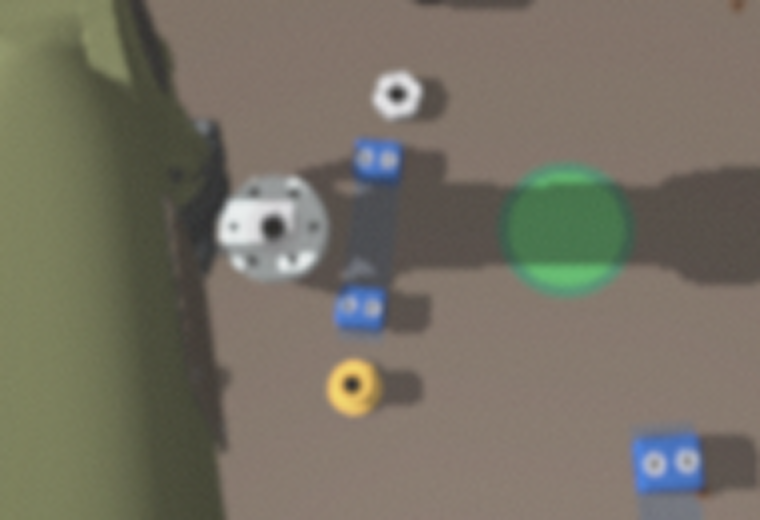

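The blank is at crop (273,227), aimed about 1 mm low of the gap's centre line through (369,232). I trim by +0.8 mm and enter slowly while watching the force.

>>> servo_tool(moves="-0.35 0.01 0 0 0 0; -0.35 0.01 0 0 0 0; -0.35 0.01 0 0 0 0; -0.35 0.01 0 0 0 0; -0.35 0 0 0 0 0")

```text
time_s: 8.55
tcp_pos: [544.5, 147.5, 9.2]
eef_rot: [-0.0, 0.731, 0.683, -0.0]
force: [-1.0, 1.2, -0.2]
grip_width: 38.5
finger_force: 0.7
```

>>> servo_tool(moves="-0.3 0 0 0 0 0; -0.3 0 0 0 0 0; -0.3 0 0 0 0 0; -0.3 0 0 0 0 0; -0.3 0 0 0 0 0")

```text
time_s: 8.97
tcp_pos: [542.5, 117.7, 9.3]
eef_rot: [-0.0, 0.731, 0.683, 0.0]
force: [-0.5, 2.0, -1.8]
grip_width: 38.6
finger_force: 0.6
```

```bash
python3 t.py t4
```

```text
8.9667 [542.5 117.7   9.3] [-0.5  2.  -1.8] tcp in gauge [ 0.9 70.9]
white (215.991455078125, 188.7344207763672) (24.58879852294922, 26.574901580810547) [534.  66.] [-4.2 18.7]
dark [202.4 165.1] 8 [615.5 116.8] [73.8 74.7]
dark [216.  187.8] 10 [537.3  66.1] [-1.  19.1]
```

View pics/t4.png

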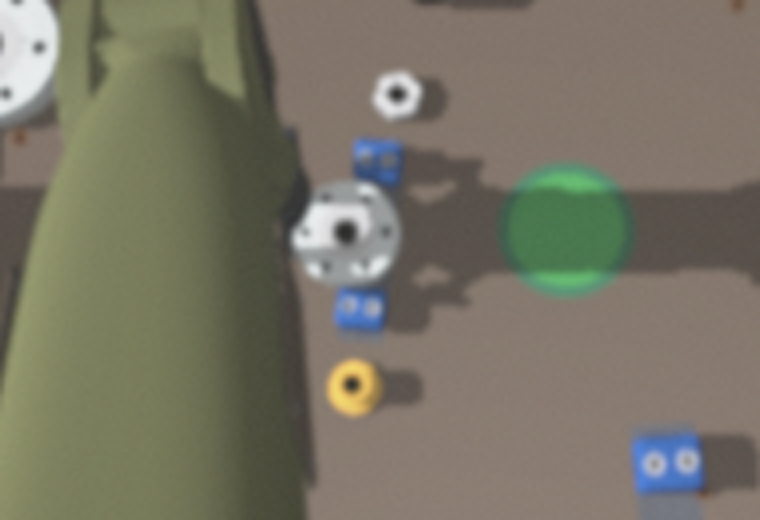

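The blank at crop (346,232) is entering between the cheeks with no side force. I go on straight.

>>> servo_tool(moves="-0.35 0 0 0 0 0; -0.35 0 0 0 0 0; -0.35 0 0 0 0 0; -0.35 0 0 0 0 0; -0.35 0 0 0 0 0")

```text
time_s: 9.43
tcp_pos: [540.2, 82.7, 9.3]
eef_rot: [-0.0, 0.731, 0.683, 0.0]
force: [0.4, 1.9, -0.1]
grip_width: 38.6
finger_force: 0.8
```

>>> servo_tool(moves="-0.4 0 0 0 0 0; -0.4 0 0 0 0 0; -0.4 0 0 0 0 0; -0.4 0 0 0 0 0; -0.4 0 0 0 0 0")

```text
time_s: 9.85
tcp_pos: [537.4, 42.6, 9.3]
eef_rot: [0.0, 0.731, 0.683, 0.0]
force: [0.3, 2.2, -0.5]
grip_width: 38.3
finger_force: 0.8
```

```bash
python3 t.py
```

```text
9.85 [537.4  42.6   9.3] [ 0.3  2.2 -0.5] tcp in gauge [ 0.7 -4.3]
white (239.80856323242188, 189.85377502441406) (20.05879783630371, 25.68146514892578) [532.4 -15.1] [ -0.6 -62.3]
dark [228.7 175. ] 3 [583.1  24.8] [ 47.5 -19.1]
dark [237.9 189.6] 11 [533.   -8.7] [ -0.4 -55.8]
```

Through the gap, with the blank at gauge (0,-56). Now diagonally to the spot, about 112 mm on and 24 mm across.

>>> servo_tool(moves="-0.5 0.1 0 0 0 0; -0.5 0.11 0 0 0 0; -0.5 0.11 0 0 0 0; -0.5 0.11 0 0 0 0; -0.5 0.11 0 0 0 0")

```text
time_s: 10.32
tcp_pos: [545.0, -8.3, 9.3]
eef_rot: [-0.0, 0.731, 0.683, -0.0]
force: [-0.1, 1.0, -0.2]
grip_width: 38.4
finger_force: 0.8
```

>>> servo_tool(moves="-0.5 0.11 0 0 0 0; -0.5 0.11 0 0 0 0; -0.5 0.11 0 0 0 0; -0.4 0.09 0 0 0 0; -0.3 0.07 0 0 0 0")

```text
time_s: 10.73
tcp_pos: [551.8, -52.9, 9.3]
eef_rot: [0.0, 0.731, 0.682, -0.0]
force: [-0.5, 1.9, -0.0]
grip_width: 38.3
finger_force: 0.8
```

```bash
python3 t.py t5
```

```text
10.7333 [551.8 -52.9   9.3] [-0.5  1.9 -0. ] tcp in gauge [ 21.3 -98.8]
```

View pics/t5.png

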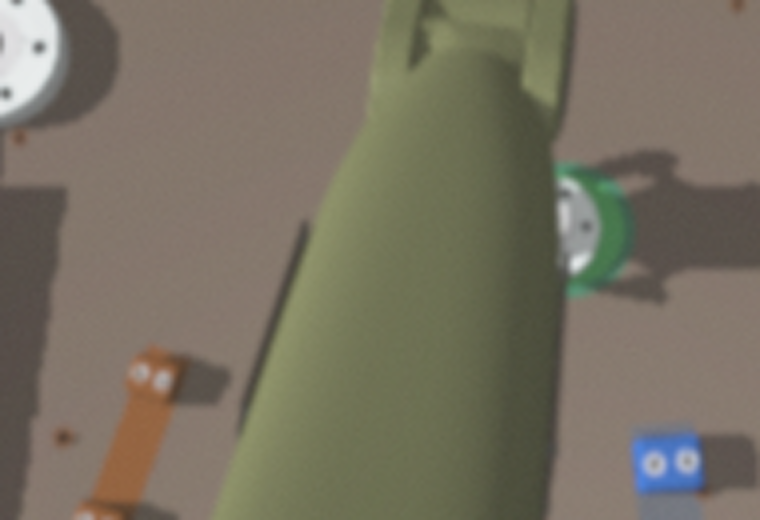

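The blank's right edge is at crop (600,226), and the circle's right edge is at 632. About 15 mm remain.

>>> servo_tool(moves="-0.25 0.05 0 0 0 0; -0.25 0.05 0 0 0 0; -0.2 0.05 0 0 0 0; -0.1 0 0 0 0 0; 0 0 0 0 0 0")

```text
time_s: 11.2
tcp_pos: [553.7, -68.4, 9.3]
eef_rot: [0.0, 0.731, 0.683, -0.0]
force: [0.2, -1.1, -1.2]
grip_width: 38.5
finger_force: 0.0
```

>>> servo_tool(moves="0.3 0 0 0 0 0; 0.6 0 0 0 0 0; 0.8 0 0 0 0 0; 0 0 -0.8 0 0 0; 0 0 -0.9 0 0 0")

```text
time_s: 11.62
tcp_pos: [554.4, -31.9, 42.4]
eef_rot: [-0.001, 0.73, 0.683, -0.001]
force: [0.7, 0.3, 0.4]
grip_width: 38.7
finger_force: 0.0
```

>>> servo_tool(moves="0 0 -0.9 0 0 0; 0.9 0 -0.9 0 0 0; 0.9 0 -0.9 0 0 0; 0.9 0 -0.9 0 0 0; 0.9 0 -0.9 0 0 0")

```text
time_s: 12.03
tcp_pos: [560.5, 39.7, 134.3]
eef_rot: [0.0, 0.731, 0.683, 0.0]
force: [0.5, 0.6, 0.3]
grip_width: 38.3
finger_force: 0.0
```

>>> servo_tool(moves="0.9 0 0 0 0 0; 0.9 0 0 0 0 0; 0.9 0 0 0 0 0; 0.9 0 0 0 0 0; 0 0 0 0 0 0")

```text
time_s: 12.45
tcp_pos: [565.5, 113.7, 133.4]
eef_rot: [-0.0, 0.729, 0.684, 0.001]
force: [0.1, -0.4, 0.2]
grip_width: 38.5
finger_force: 0.0
```

```bash
python3 t.py t6; python3 m.py | grep -E "top|side|green"
```

```text
12.45 [565.5 113.7 133.4] [ 0.1 -0.4  0.2] tcp in gauge [24.1 68.4]
white (265.4209899902344, 179.78121948242188) (10.915101051330566, 18.264339447021484) [ 569.8 -101.3] [  42.4 -145.9]
white (270.6611633300781, 191.6554718017578) (15.45348072052002, 25.73368263244629) [ 529. -120.] [   2.9 -167.2]
dark [228.7 153.3] 3 [660.  28.] [124. -11.]
dark [196.  201.7] 3 [487.7 131.5] [-54.7  81.1]
dark [197.6 211.7] 14 [453.7 124.2] [-88.2  71.7]
dark [217.3 225.7] 3 [408.6  55.6] [-128.7    0.2]
top
side
green [279.9 216.8] [260 207  39  17 174] [ 538.5 -141.3] [ 538.5 -141.3]
```

View pics/t6.png

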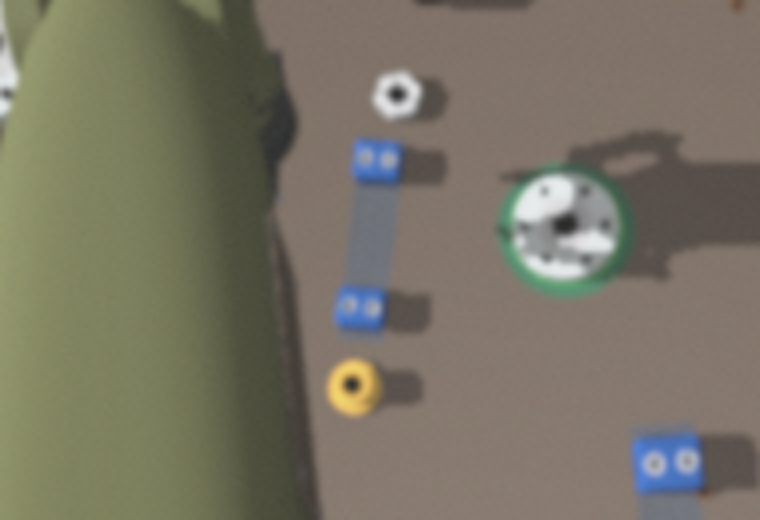

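The blank's centre is at crop (565,224) and the circle's at (566,230). The 24 mm height accounts for that shift, so it is centred with green all round. The arm is clear, so I hand in.

```bash
python3 -c "
from station import ctrl
print(ctrl.hand_in())"
```

```text
the job is handed in; nothing more can be done
None
```

The smaller white blank was pushed flat through the small blue gauge and left centred in the green circle, the bush and nut look unmoved in the last top view, and the job was handed in at about 12.5 s (no verdict was returned).

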